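# Refit the water filter's outlet tube and lock it

## Task

The water filter's steel outlet tube has been washed and stands in the wooden draining block. Push it fully home into the leaning push-fit port with the blue collet on the white filter, past the seal until it bottoms, then swing the red lever all the way over towards the back of the filter to lock it. Leave the steel bowl, the sauce dish and the chopsticks around the block where they are.

Things in the scene. Friction and masses are not known exactly. Their poses are not given: they have to be found in the camera images.
- tube_mid (a point): loose outlet tube of the filter: straight stainless tube, 15 mm in diameter, 170 mm long, 60 to 130 g, same all round, black sleeve on its top 28 mm. It stands upright, foot down, in the block's hole with 0.8 mm play all round (may lean 1 to 2 degrees). This point is on its axis half-way up, 85 mm from either end; z along the tube from foot to top
- tube_foot (a point): centre of the tube's foot end (chamfered 2 mm; the end that goes into the port), 85 mm below tube_mid along the tube's z. A blue depth band runs from 35 to 39 mm above the foot: when the tube is home its lower edge is level with the port's mouth
- tube: the same loose outlet tube; origin at the centre of its foot, z along it to its top
- block: fixed wooden draining block, 90 x 90 mm, 60 mm high, one round hole in the middle of its top, 45 mm deep (so the tube stands 125 mm out of it); origin under its centre
- filter: fixed white water filter, 240 mm deep (x), 260 mm wide (y), front to -x (roughly to the robot). Front half: 55 mm high housing that carries the port and the lock lever; back half: two cartridges lying along y, 94 mm high, the farther one blue. Origin on the counter, 10 mm in front of the footprint's centre
- port_mouth (a point): centre of the mouth of the push-fit port, 100 mm above the counter: a round white socket, 44 mm across, with a blue collet ring on top, leaning 30 degrees from vertical to the filter's front. z points out of the port along its axis, y is level along the filter's width. Lead-in cone 24 mm wide at the mouth, bore 16.4 mm wide from 6 mm deep, hard floor 35 mm deep
- port: the same port, same origin and axes. 18 mm deep sits a sprung rubber seal: about 6 to 14 N push the tube past it and slide it on to the floor, where the force rises sharply. The seal then holds the tube by itself, leaning with the port; the tube's own weight does not get it through
- lock_lever (a joint): angle (rad) of the lock lever, 125 mm to the filter's -y side of the port: 0 = open, leaning 0.5 rad from upright to the filter's front; 1.0 = locked, leaning 0.5 rad to its back (+x). Hard stops at both ends; needs under 2 N at the knob and stays where it is left
- lock_lever_tip (a point): centre of the red ball knob, 26 mm in diameter, on the end of the 10 mm thick lever; it moves on an arc of 80 mm radius about a level hinge along the filter's y, 77 mm above the counter. Open to locked it travels 77 mm along the filter's +x, 147 mm high at both ends, 157 mm half-way
- dip_bowl: bystander: shallow stainless dipping bowl, 170 mm across, 40 mm high; origin under its centre
- sauce_dish: bystander: small blue ceramic sauce dish, 70 mm across, 26 mm high; origin under its centre
- chopsticks: bystander: pair of wooden chopsticks lying side by side along x, 230 x 19 x 7 mm; origin under the middle

How it is judged:
By the outcome, as a careful person would: the job done as asked, in the order asked, and still so for the second after the job is handed in, with the robot touching nothing.
It also fails if it takes over 61 s, if anything falls off the work surface, if the arm or the gripper's body presses on something with over 40 N, if the wrist force passes 120 N, or if a joint passes its speed limit or range.

## Robot

A 6-joint arm with a two-finger parallel gripper is mounted at the origin on the work surface. World frame = base frame: x ahead of the robot, y to its left, z up, the work surface at z = 0. Lengths are in m, angles in rad, forces in N, time in s.
With the tool pointing down it reaches from about 0.35 to 0.85 m from the base axis. Payload 8.1 kg.
Tool frame: the origin (TCP) lies midway between the tips of the shut fingers; the grasp point (between the pads) lies 19 mm behind it (robot.grip_point_offset is the distance from the TCP to the grasp point, in m); z points along the fingers, y is the line along which they close (so a half turn about z gives the same grasp; the last joint's range is limited). The gripper opens to 93 mm and grips with 3 to 60 N. Pads are 15 mm wide; open, the fingers measure 128 mm over their backs; the gripper's body (75 mm by 188 mm) begins 65 mm behind the grasp point.
Start: joints at [1.116, 0.13, 1.488, -0, 1.523, -0.085], TCP at [0.217, 0.559, 0.219] pointing down, gripper open.
Joint ranges: [-2.96, 2.96], [-0.89, 2.26], [0.02, 2.5], [-1.34, 4.48], [0, 2.73], [-2.66, 2.66]. Speed limits (rad/s): [2.39, 2.39, 2.79, 3.14, 3.14, 3.14].

## Interface

Orientations are given as a rotation vector (axis times angle).
In Python, from plant import robot, read_camera, job gives the robot as it stands.
- The arm moves only by the shell command python3 -m inch 'ROWS' [FORCE]. ROWS is JSON, one flat list of numbers, 5 for each row, row after row: the shift along the world's x, y, z in mm, then the turn about the world's z in degrees, then the opening in per cent of the stroke, from 0 (shut) to 100 (fully open). In form: [dx, dy, dz, yaw, hand, dx, dy, dz, yaw, hand, ...]. A call has 1 to 10 rows; each row is the pose to reach, as a shift and turn from the pose commanded when the call began; what a row does not reach only later rows make up. A row lasts 1/12 s, in which the tool goes at most 41.7 mm and 7.16 degrees, less where a joint would pass 70% of its speed; a pose out of reach is approached as far as the arm can. A call with a gripper value outside its range is refused whole. The fingers move at their own pace and stop on an object; FORCE is the grip in N (left out, the last holds). Time passes only in rows, so rows that repeat a pose let the fingers close. It gives the time, the measured TCP pose, the force, the opening and the grip force at its end, in the units of the state.
- robot.read_state(): the state, without advancing time (a new reading comes with each control period).
- read_camera(name): name is "scene" or "top" or "wrist"; returns a dict with "image" (480x640x3 uint8, blue, green, red), "K" (3x3 intrinsics, pixels), "extrinsics" (4x4, takes a point from world to camera coordinates); the wrist camera has in their place "mount" (4x4, takes a point from camera to tool coordinates, whose origin is the TCP and whose axes are the flange's). Camera axes: x right, y down, z forward; pixel columns grow to the right and rows downward; lengths in m; the calibration is good to about 2 mm. A picture is of the moment at which its call begins: read the wrist's pose just before it. There is no depth.
- job.close_job(): hands the job in; it is judged then, once.
The state is a dict: "t": time; "q": joint angles; "dq": joint speeds; "joint_torque": joint torques, N m; "tool_pos": TCP position; "orientation": TCP orientation; "force": force on the tool from outside, world axes, zero at the start; "wrist_torque": the same for the moment, N m; "opening": finger opening in m; "gripper_force": force on a finger pad.
Only numpy, scipy, OpenCV 4.12 (cv2) and the standard library are available. Lean on these libraries where they do the work, as an engineer would, in place of code of your own. Each camera call takes 0.05 s, during which the arm holds its last target. There are 200 camera calls.

## Working session

There is one attempt and no reset: what is moved stays moved. The work goes in short steps, Python scripts to look and compute and a shell command to move; the robot and the scene stay as the last step left them, time stands still between calls to the robot, and variables do not carry over. Pictures are saved under pics/ and viewed, at most 10 in all, crops included, and the job is handed in when it is done.

```bash
ls; mkdir -p pics; cat > h.py <<'E'
import numpy as np, cv2
from plant import robot, read_camera, job
from scipy.spatial.transform import Rotation as R
def cam(name):
    s=robot.read_state(); c=read_camera(name)
    if 'extrinsics' in c: E=np.array(c['extrinsics'])
    else:
        T=np.eye(4);T[:3,:3]=R.from_rotvec(s['orientation']).as_matrix();T[:3,3]=s['tool_pos']
        E=np.linalg.inv(T@np.array(c['mount']))
    return c['image'],np.array(c['K']),E
def ray(K,E,u,v):
    d=E[:3,:3].T@np.linalg.solve(K,[u,v,1]); return -E[:3,:3].T@E[:3,3], d/np.linalg.norm(d)
def onz(K,E,u,v,z):
    o,d=ray(K,E,u,v); return o+d*(z-o[2])/d[2]
def proj(K,E,p):
    q=K@(E[:3,:3]@np.array(p)+E[:3,3]); return q[:2]/q[2]
def tri(rays):
    A=0;b=0
    for o,d in rays:
        P=np.eye(3)-np.outer(d,d);A=A+P;b=b+P@o
    x=np.linalg.solve(A,b); return x,[np.linalg.norm((np.eye(3)-np.outer(d,d))@(x-o)) for o,d in rays]
E
python3 - <<'E'
from h import *
for n in ['scene','top']:
    im,K,Ex=cam(n); cv2.imwrite(f'pics/{n}0.png',im); np.savez(n+'0.npz',im=im,K=K,E=Ex); print(n,K[0,0],ray(K,Ex,320,240))
s=robot.read_state(); print(s)
E
```

```text
pics
scene 589.8653816698312 (array([ 1.10557241, -0.36012967,  1.0254175 ]), array([-0.50669383,  0.31236122, -0.80354952]))
top 582.8958896620003 (array([ 0.37476534, -0.01159271,  1.33339794]), array([ 0.10900748,  0.00924038, -0.99399798]))
{'t': 0.1, 'q': array([ 1.11561149e+00,  1.31105391e-01,  1.48919262e+00, -3.92447694e-05,
        1.52296348e+00, -8.54238388e-02]), 'dq': array([-0.00024107, -0.00139035, -0.00318436, -0.00059212,  0.00117176,
        0.00023409]), 'joint_torque': array([ 1.29600747e-03, -5.61338389e+01, -4.93097126e+01,  7.69800693e-02,
        2.91080395e-02, -4.44996078e-05]), 'tool_pos': array([0.21661501, 0.55898222, 0.21766832]), 'orientation': array([-5.77437941e-01, -3.08765299e+00,  2.54232372e-03]), 'force': array([ 0.18254283,  0.14138458, -0.5729894 ]), 'wrist_torque': array([-0.00889127,  0.05180646,  0.00178014]), 'gripper_force': 0.0, 'opening': 0.0929550984145762}
```

View pics/scene0.png

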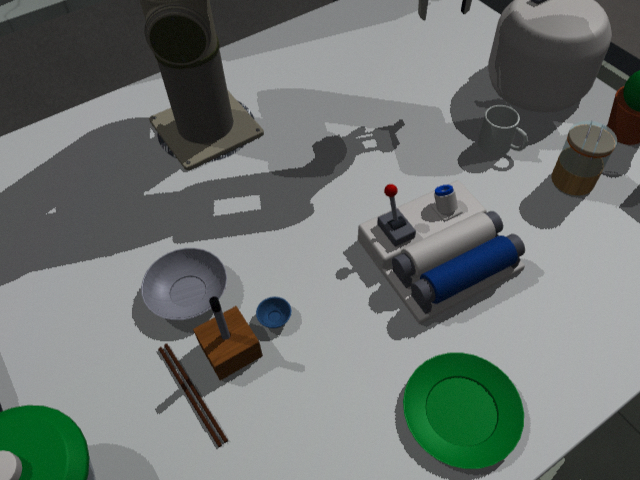

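View pics/top0.png

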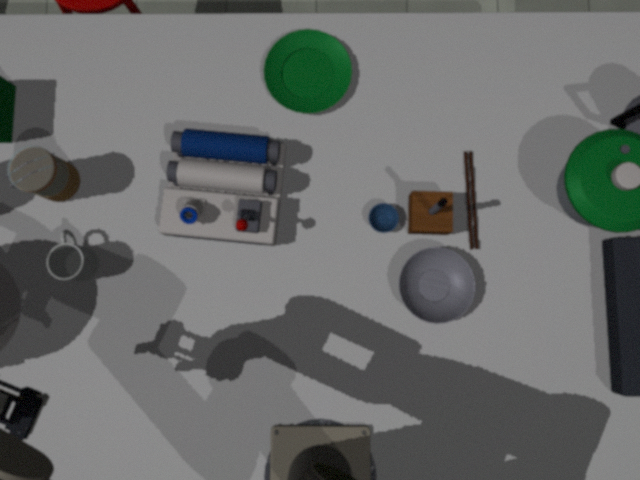

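Scene view: sleeved tube at (218,315) in the block (228,342), knob (391,190), collet (445,190). Top view: block (431,213), sleeve (441,205), knob (241,225), collet (189,215); bowl, dish and chopsticks surround the block.

```bash
cat > m.py <<'E'
from h import *
def comps(m,mn=15):
    n,l,st,c=cv2.connectedComponentsWithStats(m.astype('uint8')*255)
    return [(st[i][:5].tolist(),c[i].round(1).tolist()) for i in range(1,n) if st[i,4]>=mn]
D={n:np.load(n+'0.npz') for n in['scene','top']}
for n,d in D.items():
    im=d['im'];h=cv2.cvtColor(im,cv2.COLOR_BGR2HSV);H,S,V=cv2.split(h)
    print(n,'red',comps((S>170)&((H<6)|(H>174))&(V>90)))
    print(n,'blue',comps((S>150)&(H>105)&(H<130)&(V>60)))
    x0,y0,x1,y1=(180,280,280,390) if n=='scene' else(390,180,470,250)
    r=np.zeros(V.shape,bool);r[y0:y1,x0:x1]=1
    print('black',comps(r&(V<40)))
    print('wood',comps(r&(S>120)&(H>5)&(H<25)))
    c=im[y0:y1,x0:x1]; cv2.imwrite(f'pics/{n}_c.png',cv2.resize(c,None,fx=5,fy=5,interpolation=cv2.INTER_CUBIC)); print(c.shape)
E
python3 m.py
python3 - <<'E'
import cv2,numpy as np
a=cv2.imread('pics/scene_c.png');b=cv2.imread('pics/top_c.png')
s=np.load('scene0.npz')['im'][175:225,370:470];t=np.load('top0.npz')['im'][180:250,155:285]
o=np.zeros((600,800,3),'uint8');o[:440,:400]=cv2.resize(a,(400,440));o[:350,400:]=b[:350,:400];o[350:600,400:]=cv2.resize(t,(400,250));o[440:600,:320]=cv2.resize(s,(320,160))
cv2.imwrite('pics/mix.png',o)
E
```

```text
scene red [([387, 185, 10, 6, 45], [391.5, 187.3])]
scene blue [([435, 185, 18, 9, 123], [443.9, 189.1]), ([423, 236, 94, 54, 2024], [471.2, 261.7]), ([257, 304, 33, 24, 386], [270.8, 316.6])]
black [([210, 297, 19, 42, 277], [218.1, 315.5]), ([271, 299, 8, 4, 19], [274.2, 300.3]), ([213, 343, 49, 37, 677], [238.1, 361.4]), ([186, 377, 8, 10, 35], [189.0, 382.0]), ([181, 383, 6, 7, 28], [183.3, 386.2])]
wood [([193, 306, 69, 74, 2687], [228.3, 343.4]), ([180, 365, 16, 25, 80], [186.4, 377.8]), ([180, 379, 8, 11, 32], [182.5, 384.8])]
(110, 100, 3)
top red [([56, 0, 63, 10, 461], [86.2, 3.6]), ([237, 221, 7, 9, 54], [239.9, 224.9])]
top blue [([181, 130, 85, 33, 1957], [223.3, 146.1]), ([181, 208, 16, 15, 146], [188.6, 215.1])]
black [([438, 199, 9, 9, 60], [442.0, 202.8]), ([466, 202, 4, 9, 19], [468.0, 206.3])]
wood [([409, 192, 43, 41, 1543], [429.9, 212.7])]
(70, 80, 3)
```

View pics/mix.png

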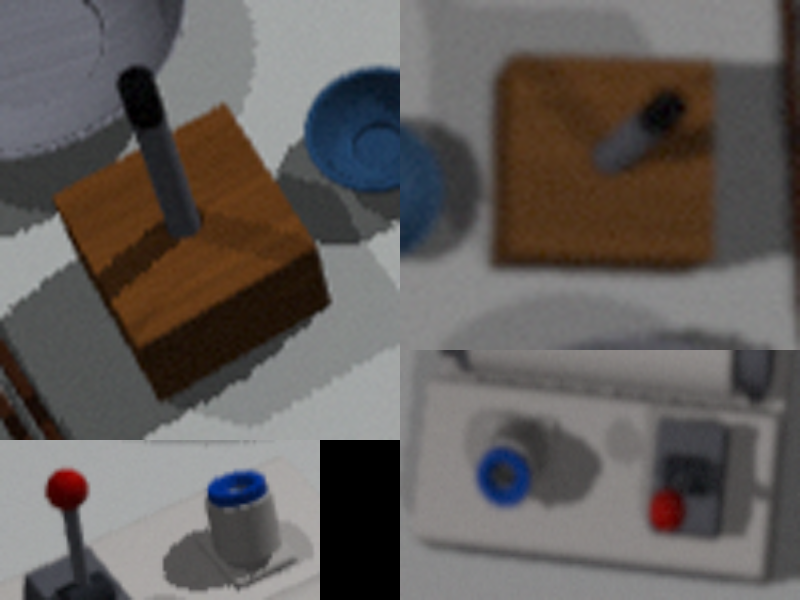

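The mix shows: tube leaves the block at scene (226,337) / top (432,212), tube top at scene (214,299) / top (443,200); knob scene (391,190) / top (241.5,225); collet ring scene (444,190) / top (188.5,215).

```bash
cat > m2.py <<'E'
from h import *
D={n:np.load(n+'0.npz') for n in['scene','top']}
def T(a,b): return tri([ray(D['scene']['K'],D['scene']['E'],*a),ray(D['top']['K'],D['top']['E'],*b)])
for n,a,b in [('tubetop',(214.2,298.8),(443.2,200.4)),('tubehole',(225.8,337),(432.4,212)),('knob',(390.9,190.3),(241.5,225.1)),('collet',(444.1,190),(188.5,215))]:
    x,e=T(a,b);print(n,x.round(4),np.round(e,4))
# cartridge direction: blue one, axis height
for n,z in(('top',.07),('scene',.07)):
    d=D[n];H,S,V=cv2.split(cv2.cvtColor(d['im'],cv2.COLOR_BGR2HSV))
    m=((S>150)&(H>105)&(H<130)&(V>60)).astype('uint8');nn,l,st,c=cv2.connectedComponentsWithStats(m)
    i=1+np.argmax(st[1:,4]);p=np.argwhere(l==i)[:,::-1].astype(float);
    P=np.array([onz(d['K'],d['E'],u,v,z)[:2] for u,v in p]);r=cv2.minAreaRect(P.astype('float32'));print(n,r)
    w,v=np.linalg.eigh(np.cov(P.T));print(np.degrees(np.arctan2(*v[::-1,1])))
    if n=='top':
        m=((S<60)&(V>110)).astype('uint8')
d=D['top']
# front edge of filter in top, edge of housing top/base
for u,v in [(160,234),(275,243.5),(160.5,192)]: print(onz(d['K'],d['E'],u,v,.055).round(4))
for n in D:
    d=D[n];m=cv2.inRange(cv2.cvtColor(d['im'],cv2.COLOR_BGR2HSV),(5,120,40 if n=='top' else 60),(25,255,255))
    for z in [.06]:
        print(n,[onz(d['K'],d['E'],u,v,z)[:2].round(4).tolist() for u,v in ([(410,191.5),(453,191.7),(452.5,233),(408.5,233.5)] if n=='top' else [(193.7,330.5),(235.7,306.3),(258.7,342.5),(215,366)])])
E
python3 m2.py
```

```text
tubetop [ 0.5791 -0.2452  0.1916] [0. 0.]
tubehole [ 0.5775 -0.2478  0.0561] [0.0006 0.0006]
knob [0.5349 0.1603 0.1525] [0.0001 0.0001]
collet [0.5637 0.2821 0.1   ] [0.0002 0.0002]
top ((0.724223792552948, 0.21648406982421875), (0.1917611062526703, 0.05690573900938034), 83.62727355957031)
83.3121925847174
scene ((0.7189139127731323, 0.2235879749059677), (0.19699205458164215, 0.052515484392642975), 84.52877044677734)
83.82626074645414
[0.5281 0.3549 0.055 ]
[0.5071 0.0996 0.055 ]
[0.6228 0.3574 0.055 ]
scene [[0.5343, -0.2898], [0.534, -0.2016], [0.6239, -0.2042], [0.6191, -0.2907]]
top [[0.6227, -0.1992], [0.6222, -0.2943], [0.53, -0.2905], [0.5289, -0.1941]]
```

```bash
python3 -m inch '[180,-370,20,8,100,180,-370,20,16,100,180,-370,20,16,100,180,-370,20,16,100,180,-370,20,16,100,180,-370,20,16,100,180,-370,20,16,100,180,-370,20,16,100,180,-370,20,16,100,180,-370,20,16,100]' 20
python3 -m inch '[130,-405,0,0,100,130,-405,0,0,100,130,-405,0,0,100,130,-405,0,0,100,130,-405,0,0,100,130,-405,0,0,100,130,-405,0,0,100,130,-405,0,0,100,130,-405,0,0,100,130,-405,0,0,100]'
python3 - <<'E'
from h import *
s=robot.read_state();im,K,E=cam('wrist');cv2.imwrite('pics/w1.png',im);np.savez('w1.npz',im=im,K=K,E=E)
print(s['tool_pos'],s['q'],R.from_rotvec(s['orientation']).as_matrix().round(3))
print(proj(K,E,[.579,-.2455,.185]),proj(K,E,[.577,-.246,.06]))
E
```

```text
t: 0.93
tool_pos: [0.3971, 0.1872, 0.2386]
orientation: [0.142, 3.138, -0.0]
force: [0.4, 0.4, -0.3]
opening: 0.0931
gripper_force: 0.0
t: 1.77
tool_pos: [0.5241, -0.2094, 0.2381]
orientation: [-0.143, -3.138, -0.001]
force: [0.5, 1.1, -0.3]
opening: 0.0929
gripper_force: 0.0
[ 0.52412367 -0.20940229  0.23813161] [-4.71006076e-01  2.73298729e-02  1.56132690e+00  9.93679609e-05
  1.55352295e+00 -1.95095366e+00] [[-0.996  0.091 -0.   ]
 [ 0.091  0.996  0.   ]
 [ 0.001  0.    -1.   ]]
[275.31367445 346.74071736] [290.8228586  273.53354829]
```

View pics/w1.png

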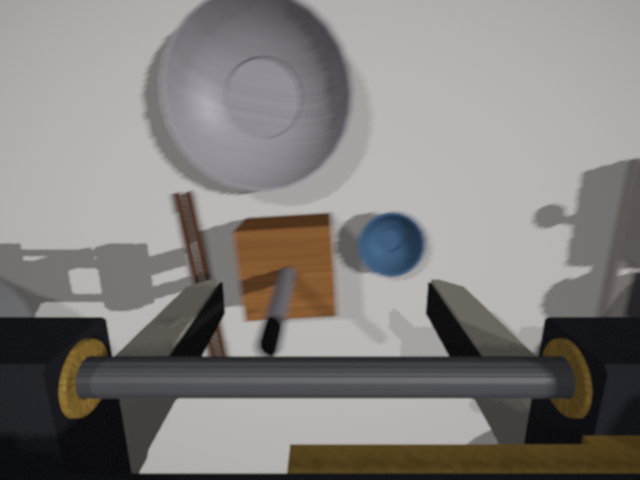

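Wrist view: tube top (269,350), tube at block (289,270) — within ~4 mm of my estimate; aim at (0.577,-0.249).

```bash
python3 -m inch '[53,-39,0,0,100,53,-39,0,0,100,53,-39,-30,0,100,53,-39,-60,0,100,53,-39,-90,0,100,53,-39,-122,0,100,53,-39,-122,0,100,53,-39,-122,0,100]'
python3 - <<'E'
from h import *
s=robot.read_state();im,K,E=cam('wrist');cv2.imwrite('pics/w2.png',im)
print(s['tool_pos'])
P=s['tool_pos']
for dz in(.05,.0685,0.019): print(proj(K,E,P+[0,0,dz]))
E
```

```text
t: 2.48
tool_pos: [0.5752, -0.2452, 0.1143]
orientation: [-0.142, -3.133, -0.004]
force: [-0.0, 0.5, 1.4]
opening: 0.093
gripper_force: 0.0
[ 0.57522085 -0.24524594  0.11425397]
[324.58528947 356.73307978]
[324.64187161 391.94380364]
[324.51843248 315.12837573]
```

View pics/w2.png

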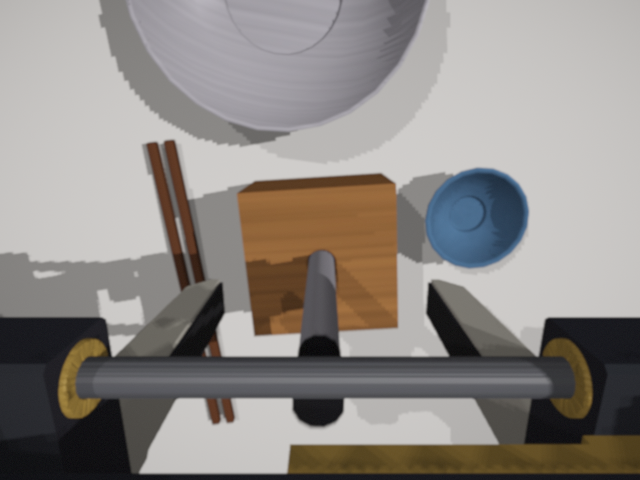

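Tube is centred between the fingers (column 320), sleeve bottom at row ~345, as predicted. Grip, lift.

```bash
python3 -m inch '[0,0,0,0,10,0,0,0,0,10,0,0,0,0,10,0,0,0,0,10,0,0,0,0,10,0,0,0,0,10,0,0,0,0,10,0,0,0,0,10]' 30
python3 -m inch '[0,0,15,0,10,0,0,30,0,10,0,0,45,0,10,0,0,60,0,10,0,0,75,0,10,0,0,75,0,10,0,0,75,0,10]' 30
```

```text
t: 3.2
tool_pos: [0.5771, -0.2463, 0.1166]
orientation: [-0.142, -3.138, -0.0]
force: [1.3, -0.4, 0.6]
opening: 0.044
gripper_force: 0.0
t: 3.78
tool_pos: [0.5778, -0.2466, 0.1924]
orientation: [0.142, 3.136, -0.001]
force: [-0.1, -0.7, -0.5]
opening: 0.0096
gripper_force: 0.0
```

Fingers were still closing when I lifted; reopen, check and retry.

```bash
python3 -m inch '[0,0,5,0,100,0,0,5,0,100,0,0,5,0,100,0,0,5,0,100,0,0,5,0,100,0,0,5,0,100,0,0,5,0,100,0,0,5,0,100,0,0,5,0,100,0,0,5,0,100]'
python3 - <<'E'
from h import *
a,K,E=cam('scene'); b,_,_=cam('wrist')
o=np.zeros((480,800,3),'uint8'); o[:,:400]=cv2.resize(a[240:420,140:290],(400,480)); o[:300,400:]=cv2.resize(b,(400,300)); cv2.imwrite('pics/c3.png',o)
E
```

```text
t: 4.62
tool_pos: [0.5772, -0.2463, 0.1966]
orientation: [-0.142, -3.138, 0.0]
force: [-0.4, 0.3, -0.1]
opening: 0.0718
gripper_force: 0.0
```

View pics/c3.png

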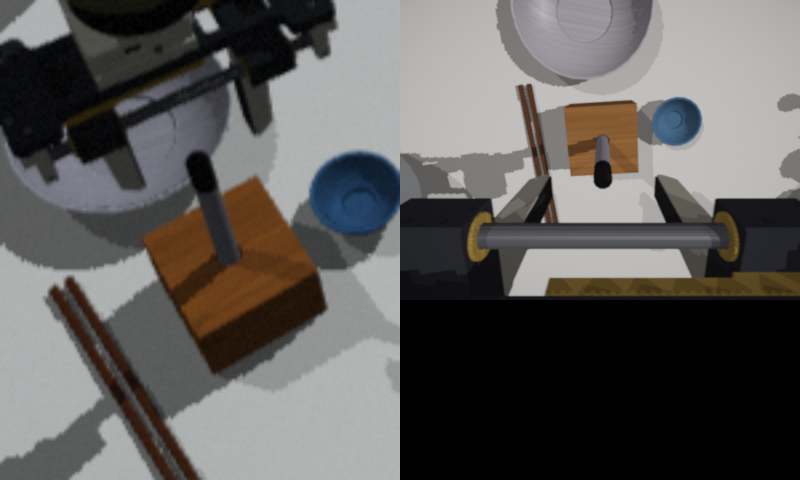

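Tube still stands undisturbed at (205,170)–(230,260) left, and mid-way between the fingers (602,180) right.

```bash
python3 -m inch '[0,0,-30,0,70,0,0,-60,0,70,0,0,-81,0,70,0,0,-81,0,10,0,0,-81,0,10,0,0,-81,0,10,0,0,-81,0,10,0,0,-81,0,10,0,0,-81,0,10,0,0,-81,0,10]' 30
python3 -m inch '[0,0,0,0,10,0,0,0,0,10,0,0,0,0,10,0,0,0,0,10,0,0,0,0,10,0,0,0,0,10,0,0,0,0,10,0,0,0,0,10]' 30
```

```text
t: 5.55
tool_pos: [0.5777, -0.2466, 0.1168]
orientation: [0.142, 3.137, -0.001]
force: [-0.3, 0.2, -0.9]
opening: 0.0225
gripper_force: 0.0
t: 6.22
tool_pos: [0.5774, -0.2465, 0.1161]
orientation: [0.142, 3.138, -0.001]
force: [-1.3, -1.8, 5.2]
opening: 0.0145
gripper_force: 30.0
```

```bash
python3 -m inch '[0,0,20,0,10,0,0,40,0,10,0,0,60,0,10,0,0,70,0,10,0,0,70,0,10,25,0,70,0,10,50,0,70,0,10,73,0,70,0,10,73,0,70,0,10,73,0,70,0,10]' 30
python3 -m inch '[0,0,-15,0,10,0,0,-30,0,10,0,0,-45,0,10,0,0,-55,0,10,0,0,-55,0,10,0,0,-55,0,10]' 30
python3 -m inch '[-9,0,0,0,10,-18,1,0,0,10,-27,1,0,0,10,-36,2,0,0,10,-45,3,0,0,10,-54,4,0,0,10,-63,5,0,0,10,-71,5,0,0,10,-71,5,0,0,10,-71,5,0,0,10]' 25
python3 - <<'E'
from h import *
a,K,E=cam('scene'); t,_,_=cam('top')
o=np.zeros((480,800,3),'uint8'); o[:,:400]=cv2.resize(a[240:420,160:310],(400,480)); o[:400,400:]=cv2.resize(t[160:260,380:480],(400,400)); cv2.imwrite('pics/c4.png',o)
E
```

```text
t: 7.05
tool_pos: [0.6498, -0.2454, 0.1825]
orientation: [-0.14, -3.135, -0.003]
force: [-0.7, 0.5, -1.7]
opening: 0.0147
gripper_force: 30.0
t: 7.55
tool_pos: [0.649, -0.2461, 0.1297]
orientation: [-0.143, -3.136, -0.001]
force: [0.6, 0.4, -1.2]
opening: 0.0144
gripper_force: 30.0
t: 8.38
tool_pos: [0.5796, -0.2418, 0.1321]
orientation: [0.143, 3.136, -0.001]
force: [1.5, -0.9, 0.6]
opening: 0.0144
gripper_force: 25.0
```

View pics/c4.png

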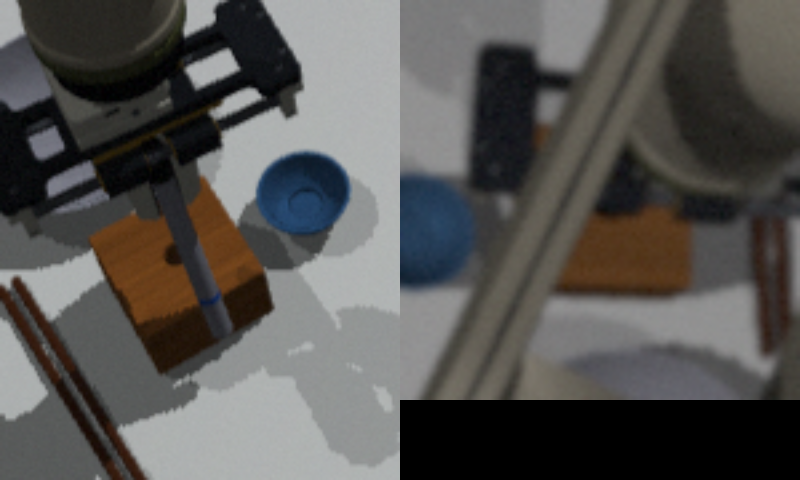

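The tube has pivoted in the pads against the block edge: foot at crop (221,333), band (208,298), leaning towards -x. Lift clear and carry above the port.

```bash
python3 -m inch '[6,0,20,0,10,6,0,50,0,10,6,0,80,0,10,6,0,110,0,10,0,0,140,0,10,0,0,170,0,10,0,0,170,0,10]' 30
python3 -m inch '[-15,80,0,0,10,-30,160,0,0,10,-45,240,0,0,10,-60,320,0,0,10,-65,340,0,0,10,-70,370,0,0,10,-75,370,0,0,10,-75,370,0,0,10,-75,370,0,0,10,-75,370,0,0,10]' 30
python3 -m inch '[-20,160,0,0,10,-20,160,0,0,10,-20,160,0,0,10,-20,160,0,0,10,-20,160,0,0,10,-20,160,0,0,10,-20,160,0,0,10]' 30
python3 - <<'E'
from h import *
s=robot.read_state();P=s['tool_pos']+[0,0,.019];c=R.from_rotvec(s['orientation']).as_matrix()[:,1]
im,K,E=cam('scene');np.savez('s5.npz',im=im,K=K,E=E)
a=np.array([-.498,.047,.866])
print(P,c,s['q']); print('foot pred',P-.12*a,proj(K,E,P-.12*a),'band',proj(K,E,P-.083*a),'grip',proj(K,E,P))
u,v=map(int,proj(K,E,P-.08*a)); o=im[v-60:v+60,u-80:u+80]; print(u-80,v-60);cv2.imwrite('pics/c5.png',cv2.resize(o,None,fx=5,fy=5,interpolation=cv2.INTER_CUBIC))
E
```

```text
t: 9.07
tool_pos: [0.5813, -0.2424, 0.3087]
orientation: [0.142, 3.129, -0.007]
force: [-0.1, -0.3, 0.9]
opening: 0.0143
gripper_force: 30.0
t: 9.9
tool_pos: [0.5022, 0.135, 0.3003]
orientation: [-0.133, -3.137, -0.004]
force: [1.0, -0.2, -0.1]
opening: 0.0145
gripper_force: 30.0
t: 10.48
tool_pos: [0.4841, 0.2884, 0.2999]
orientation: [-0.141, -3.137, 0.002]
force: [-0.2, -0.3, -1.0]
opening: 0.0142
gripper_force: 30.0
[0.4841138  0.28841828 0.31892791] [ 0.08961834  0.99597536 -0.00127574] [ 4.46716732e-01  1.36529411e-02  1.46385495e+00 -5.97579508e-04
  1.66558038e+00 -1.03439627e+00]
foot pred [0.5438738  0.28277828 0.21500791] [445.9051382  144.10652206] band [442.5515952  125.98119037] grip [434.66951679  83.3798921 ]
362 64
```

View pics/c5.png

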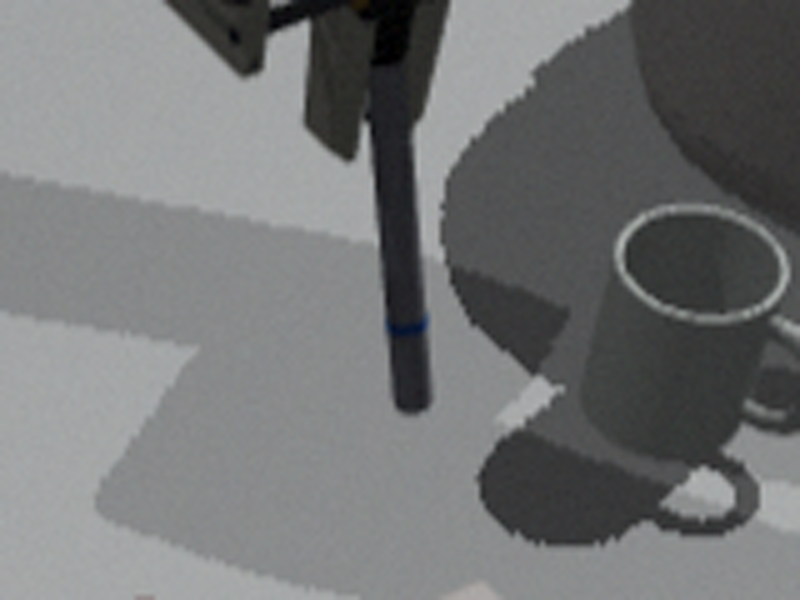

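Foot at scene ≈(444,145), band ≈(443.6,129); this disagrees by a few pixels with a 30° prediction, so triangulate band with the other cameras.

```bash
python3 - <<'E'
from h import *
s=robot.read_state();P=s['tool_pos']+[0,0,.019];a=np.array([-.498,.047,.866])
print(s['t'],P)
ims=[]
for n in['scene','top','wrist']:
    im,K,E=cam(n);np.savez(n+'6.npz',im=im,K=K,E=E)
    H,S,V=cv2.split(cv2.cvtColor(im,cv2.COLOR_BGR2HSV))
    m=((S>110)&(H>100)&(H<130)).astype('uint8');nn,l,st,c=cv2.connectedComponentsWithStats(m)
    pb=proj(K,E,P-.083*a)
    print(n,'pred band',pb.round(1),'foot',proj(K,E,P-.12*a).round(1),'grip',proj(K,E,P).round(1),'tcp',proj(K,E,s['tool_pos']).round(1),[(st[i].tolist(),c[i].round(1).tolist()) for i in range(1,nn) if st[i,4]>6 and np.hypot(*(c[i]-pb))<130])
    ims.append((im,proj(K,E,P-.06*a)))
o=np.zeros((600,800,3),'uint8')
(im,p)=ims[0];u,v=p.astype(int);o[:400,:400]=cv2.resize(im[v-50:v+50,u-50:u+50],(400,400),interpolation=2)
(im,p)=ims[1];u,v=p.astype(int);o[:400,400:]=cv2.resize(im[v-50:v+50,u-50:u+50],(400,400),interpolation=2);print(u-50,v-50)
(im,p)=ims[2];o[400:,:]=cv2.resize(im[220:380,:],(800,200))
cv2.imwrite('pics/c6.png',o)
E
```

```text
10.5333 [0.4843845  0.28782154 0.31915461]
scene pred band [442.4 126.1] foot [445.8 144.2] grip [434.5  83.5] tcp [433.3  91.7] [([447, 13, 5, 6, 9], [448.2, 16.1]), ([417, 45, 6, 7, 10], [419.4, 47.9]), ([455, 45, 5, 3, 7], [456.7, 46.3]), ([439, 128, 8, 4, 18], [442.8, 129.4]), ([435, 185, 18, 11, 158], [443.5, 189.9])]
top pred band [168.8 223.1] foot [174.4 216. ] grip [154.8 240.8] tcp [157.9 242. ] [([181, 130, 88, 33, 2234], [224.0, 145.9]), ([181, 208, 16, 14, 105], [188.7, 212.4])]
wrist pred band [325.1 322.6] foot [325.  324.8] grip [325.3 314.3] tcp [325.3 295.5] [([308, 267, 37, 36, 839], [326.2, 284.4]), ([295, 398, 60, 33, 1699], [325.0, 415.8])]
115 177
```

View pics/c6.png

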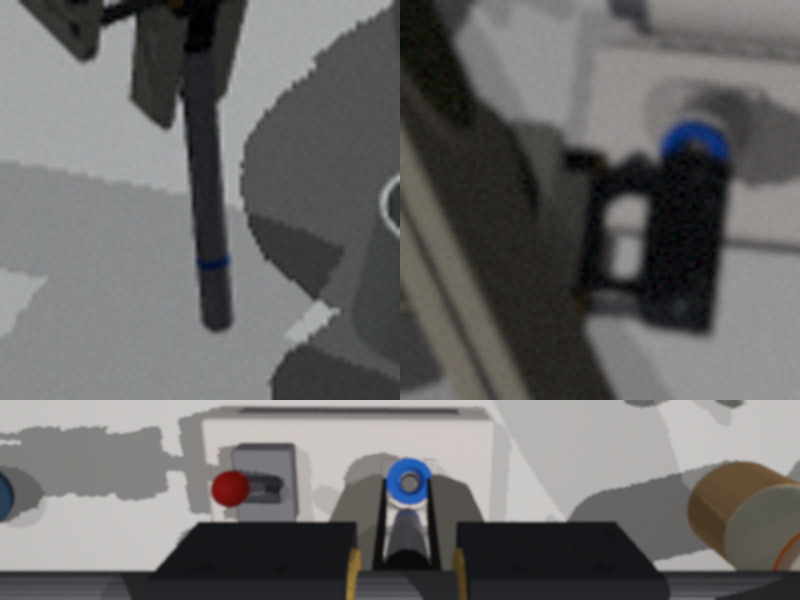

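Scene: band (442.8,129.4), foot (444.5,145); wrist: collet ring (326,284), tube foot at about (324,306) – tube seems less tilted than 30°. Solve for tilt, and get the port from the wrist view.

```bash
python3 - <<'E'
from h import *
s=robot.read_state();P=s['tool_pos']+[0,0,.019]
w=np.load('wrist6.npz');sc=np.load('scene6.npz')
print('port',onz(w['K'],w['E'],326.2,284.4,.1))
for x in (-.008,0,.008):
  for L in(.112,.12):
    for th in(10,15,20,25,30):
      t=np.radians(th);h=np.array([.9955,-.093,0]);a=-np.sin(t)*h+[0,0,np.cos(t)]
      Q=P+x*h
      print(x,L,th,'scene foot',proj(sc['K'],sc['E'],Q-L*a).round(1),'band',proj(sc['K'],sc['E'],Q-(L-.037)*a).round(1),'grip',proj(sc['K'],sc['E'],Q).round(1),'slv',proj(sc['K'],sc['E'],Q+(.142-L)*a).round(1),'wr foot',proj(w['K'],w['E'],Q-L*a).round(1),proj(w['K'],w['E'],Q+(.142-L)*a).round(1))
# wrist column profile through tube
g=cv2.cvtColor(w['im'],cv2.COLOR_BGR2GRAY);print(g[270:360:3,325])
E
```

```text
port [0.56055265 0.28181559 0.1       ]
-0.008 0.112 10 scene foot [430.9 131.6] band [431.2 115.6] grip [432.  81.] slv [432.3  66.2] wr foot [324.7 257.6] [324.3 320. ]
-0.008 0.112 15 scene foot [433.8 133.7] band [433.2 117. ] grip [432.  81.] slv [431.5  65.7] wr foot [324.7 271.6] [324.3 312.2]
-0.008 0.112 20 scene foot [436.7 135.4] band [435.2 118.1] grip [432.  81.] slv [430.6  65.3] wr foot [324.6 285.8] [324.3 304.3]
-0.008 0.112 25 scene foot [439.7 136.8] band [437.2 119. ] grip [432.  81.] slv [429.8  65.1] wr foot [324.6 300.1] [324.3 296.3]
-0.008 0.112 30 scene foot [442.6 137.8] band [439.2 119.6] grip [432.  81.] slv [429.   64.9] wr foot [324.6 314.5] [324.3 288.3]
-0.008 0.12 10 scene foot [430.8 134.9] band [431.1 119.1] grip [432.  81.] slv [432.2  70.2] wr foot [324.7 255.9] [324.3 313.1]
-0.008 0.12 15 scene foot [433.9 137.2] band [433.3 120.7] grip [432.  81.] slv [431.6  69.8] wr foot [324.7 270.6] [324.3 307.7]
-0.008 0.12 20 scene foot [437.  139.1] band [435.6 121.9] grip [432.  81.] slv [431.   69.6] wr foot [324.7 285.3] [324.3 302.2]
-0.008 0.12 25 
[... 2257 characters left out ...]
slv [437.4  75. ] wr foot [324.7 277. ] [324.2 353.4]
0.008 0.12 15 scene foot [438.6 142.1] band [438.2 125.6] grip [437.   85.9] slv [436.7  74.7] wr foot [324.6 291.4] [324.2 348.2]
0.008 0.12 20 scene foot [441.8 144. ] band [440.4 126.9] grip [437.   85.9] slv [436.1  74.4] wr foot [324.6 305.9] [324.3 342.8]
0.008 0.12 25 scene foot [445.  145.6] band [442.7 127.9] grip [437.   85.9] slv [435.5  74.2] wr foot [324.6 320.6] [324.3 337.4]
0.008 0.12 30 scene foot [448.2 146.7] band [444.9 128.6] grip [437.   85.9] slv [434.9  74.1] wr foot [324.5 335.6] [324.3 332. ]
[ 86  77  85  90  97 104 105 100  62  85  87 146 134  65  69  68  65  65
  65  64  64  65  65  38  11   9  14   8  14  33]
```

```bash
python3 - <<'E'
from h import *
from scipy.optimize import least_squares
s=robot.read_state();P=s['tool_pos']+[0,0,.019]
w=np.load('wrist6.npz');sc=np.load('scene6.npz');r=.0075
h=np.array([.9958,-.091,0]);y=np.array([.091,.9958,0])
def geo(p):
    x,L,th=p;a=-np.sin(th)*h+np.array([0,0,np.cos(th)]);return P+x*h,a
def vis(d,c,a):
    cam=-d['E'][:3,:3].T@d['E'][:3,3];n=cam-c;n-=n@a*a;return proj(d['K'],d['E'],c+r*n/np.linalg.norm(n))
def circ(d,c,a):
    n1=np.cross(y,a);return np.array([proj(d['K'],d['E'],c+(r-.001)*(np.cos(t)*n1+np.sin(t)*y)) for t in np.linspace(0,6.28,40)])
def pred(p):
    Q,a=geo(p);L=p[1]
    return np.r_[vis(sc,Q-(L-.037)*a,a),vis(sc,Q+(.142-L)*a,a),circ(sc,Q-L*a,a)[:,1].max(),circ(w,Q-L*a,a)[:,1].min(),vis(w,Q+(.142-L)*a,a)[1]]
ob=np.array([442.8,129.4,440.4,76.4,146.6,308,340])
f=least_squares(lambda p:(pred(p)-ob)/np.array([1,1,1,1,1,2,2]),[0,.12,.4],x_scale=[.01,.01,.1])
print(f.x,np.degrees(f.x[2]),f.fun.round(1));Q,a=geo(f.x);print('foot',Q-f.x[1]*a,'axis',a,'rel tcp',Q-f.x[1]*a-s['tool_pos'])
E
```

```text
[0.01535769 0.11696361 0.35698121] 20.45351685935912 [ 0.1  0.1 -2.   0.1  0.1 -0.1  0.4]
foot [0.54066299 0.28231556 0.21005757] axis [-0.34797968  0.03179971  0.936956  ] rel tcp [ 0.05599415 -0.00511696 -0.09058975]
```

Consistent fit: tilt 20.5°, foot 56 mm ahead and 91 mm below the TCP. Enter the lead-in cone and let the port finish the tilting.

```bash
python3 -m inch '[14,0,-30,0,10,14,0,-60,0,10,14,0,-90,0,10,14,0,-97,0,10,14,0,-97,0,10]' 30
python3 -m inch '[3,0,-5,0,10,5,-1,-9,0,10,8,-1,-13,0,10,10,-1,-17,0,10,10,-1,-17,0,10]' 30
python3 - <<'E'
from h import *
s=robot.read_state();print(s['tool_pos'],s['force'])
im,K,E=cam('scene')
np.savez('s7.npz',im=im,K=K,E=E)
H,S,V=cv2.split(cv2.cvtColor(im,cv2.COLOR_BGR2HSV))
m=((S>110)&(H>100)&(H<130)).astype('uint8');nn,l,st,c=cv2.connectedComponentsWithStats(m)
print([(st[i].tolist(),c[i].round(1).tolist()) for i in range(1,nn) if st[i,4]>6 and 400<c[i][0]<490 and 100<c[i][1]<220])
E
```

```text
t: 11.1
tool_pos: [0.4967, 0.287, 0.2007]
orientation: [-0.144, -3.133, 0.004]
force: [-0.7, 0.7, -0.5]
opening: 0.0145
gripper_force: 30.0
t: 11.52
tool_pos: [0.5086, 0.2876, 0.1865]
orientation: [0.143, 3.138, -0.0]
force: [0.0, -0.4, -1.5]
opening: 0.0144
gripper_force: 30.0
[0.50858476 0.28764262 0.18646433] [ 0.03585241 -0.37835935 -1.4836517 ]
[([427, 113, 2, 6, 7], [427.7, 115.1]), ([441, 116, 4, 6, 9], [442.7, 117.8]), ([440, 176, 7, 3, 14], [443.0, 177.4]), ([435, 185, 18, 11, 124], [443.4, 190.7])]
```

```bash
python3 -m inch '[2,0,-3,0,10,3,0,-5,0,10,3,0,-5,0,10]' 30
python3 -m inch '[-3,0,-1,0,10,-6,0,-3,0,10,-9,1,-4,0,10,-12,1,-5,0,10,-15,1,-7,0,10,-17,2,-8,0,10,-17,2,-8,0,10]' 20
python3 - <<'E'
from h import *
im,K,E=cam('scene');np.savez('s8.npz',im=im,K=K,E=E);b,Kw,Ew=cam('wrist');np.savez('w8.npz',im=b,K=Kw,E=Ew)
o=np.zeros((480,800,3),'uint8');o[:,:400]=cv2.resize(im[100:220,390:490],(400,480),interpolation=2);o[:300,400:]=cv2.resize(b[120:420,120:520],(400,300));cv2.imwrite('pics/c8.png',o)
E
```

```text
t: 11.82
tool_pos: [0.5111, 0.2876, 0.181]
orientation: [-0.142, -3.138, 0.001]
force: [0.1, -0.3, -1.6]
opening: 0.0141
gripper_force: 30.0
t: 12.4
tool_pos: [0.4936, 0.2898, 0.1735]
orientation: [-0.142, -3.138, 0.0]
force: [1.6, -0.8, 0.3]
opening: 0.0147
gripper_force: 20.0
```

View pics/c8.png

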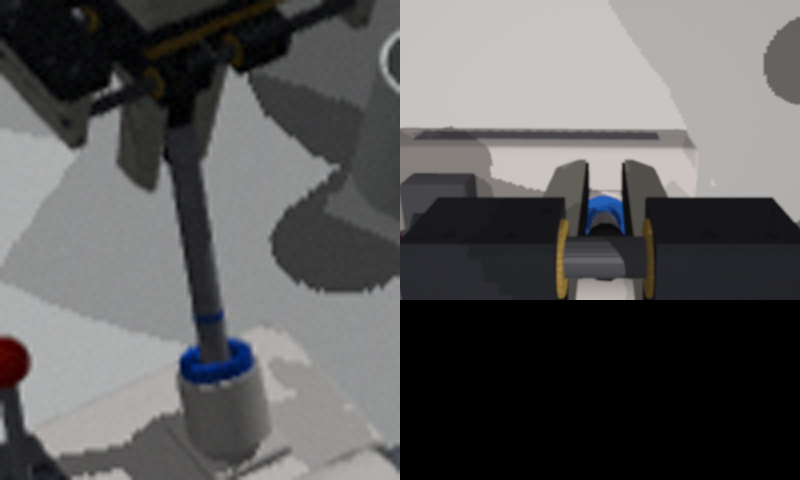

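The foot is inside the collet (crop (215,355)), band still ~20 mm above the mouth at (209,318). Push along the port axis and watch the force.

```bash
python3 -m inch '[1,0,-2,0,10,2,0,-4,0,10,3,0,-5,0,10,4,0,-7,0,10,5,0,-9,0,10,5,0,-9,0,10]' 40
cat > b.py <<'E'
from h import *
s=robot.read_state();im,K,E=cam('scene')
H,S,V=cv2.split(cv2.cvtColor(im,cv2.COLOR_BGR2HSV))
m=((S>110)&(H>100)&(H<130)).astype('uint8');m[:,:430]=0;m[:,465:]=0;m[:150]=0;m[210:]=0
nn,l,st,c=cv2.connectedComponentsWithStats(m)
print([(st[i].tolist(),c[i].round(1).tolist()) for i in range(1,nn) if st[i,4]>5])
print(s['force'].round(1),s['wrist_torque'].round(2),s['tool_pos'].round(4))
# expected band (visible side) vs depth
M=np.array([.5625,.282,.1]);a=np.array([-.498,.0455,.866]);cam_=-E[:3,:3].T@E[:3,3]
for d in(0,10,18,25,30,35):
    cc=M+(.037-d*1e-3)*a;n=cam_-cc;n-=n@a*a;print(d,proj(K,E,cc+.0075*n/np.linalg.norm(n)).round(1),end=' ')
print()
E
python3 b.py
```

```text
t: 13.0
tool_pos: [0.4995, 0.2898, 0.1648]
orientation: [0.142, 3.138, 0.0]
force: [0.1, -1.1, 1.0]
opening: 0.014
gripper_force: 40.0
[([440, 182, 7, 4, 17], [443.1, 183.5]), ([435, 185, 18, 11, 126], [443.5, 190.7])]
[ 0.1 -1.1  1. ] [-0.15 -0.21 -0.06] [0.4995 0.2898 0.1648]
0 [440.8 174.7] 10 [441.7 179.2] 18 [442.4 182.7] 25 [443.  185.8] 30 [443.4 188. ] 35 [443.9 190.2]
```

```bash
python3 -m inch '[1,0,-2,0,10,2,0,-3,0,10,3,0,-5,0,10,4,0,-7,0,10,4,0,-7,0,10]' 60
python3 b.py
```

```text
t: 13.47
tool_pos: [0.5034, 0.2896, 0.1578]
orientation: [0.142, 3.138, -0.0]
force: [-0.0, -0.5, 2.1]
opening: 0.0137
gripper_force: 60.0
[([435, 185, 18, 11, 139], [443.5, 190.4])]
[-0.  -0.5  2.1] [-0.29 -0.16 -0.04] [0.5034 0.2896 0.1578]
0 [440.8 174.7] 10 [441.7 179.2] 18 [442.4 182.7] 25 [443.  185.8] 30 [443.4 188. ] 35 [443.9 190.2]
```

```bash
python3 -m inch '[1,0,-2,0,10,2,0,-3,0,10,3,0,-5,0,10,3,0,-5,0,10]' 60
python3 -m inch '[1,0,-2,0,10,2,0,-3,0,10,3,0,-5,0,10,3,0,-5,0,10]' 60
cat > b2.py <<'E'
from h import *
s=robot.read_state();im,K,E=cam('scene');np.savez('sl.npz',im=im)
a=np.array([-.498,.0455,.866]);print('axial',s['force']@a,s['force'].round(1),s['wrist_torque'].round(2))
H,S,V=cv2.split(cv2.cvtColor(im,cv2.COLOR_BGR2HSV))
# sleeve lower boundary/ tube profile along expected axis
M=np.array([.5625,.282,.1]);cam_=-E[:3,:3].T@E[:3,3]
row=[]
for k in range(0,130,4):
    cc=M+k*1e-3*a;n=cam_-cc;n-=n@a*a;u,v=proj(K,E,cc+.0075*n/np.linalg.norm(n));u,v=int(round(u)),int(round(v));row.append((k,int(np.median(V[v,u-1:u+2])),int(np.median(S[v,u-1:u+2]))))
print(row)
B=im[:,:,0].astype(int)-im[:,:,2]
for v in range(172,200): print(v,''.join('%4d'%x for x in B[v,433:456]))
E
python3 b2.py
```

```text
t: 13.85
tool_pos: [0.5062, 0.2905, 0.1552]
orientation: [0.142, 3.138, 0.002]
force: [-11.7, -2.4, 19.0]
opening: 0.0138
gripper_force: 60.2
t: 14.18
tool_pos: [0.5087, 0.2925, 0.1556]
orientation: [0.14, 3.137, 0.008]
force: [-31.9, -3.0, 51.4]
opening: 0.0142
gripper_force: 59.7
axial 60.27892924051508 [-31.9  -3.   51.4] [-0.85  4.32 -0.17]
[(0, 88, 235), (4, 56, 230), (8, 56, 155), (12, 41, 33), (16, 39, 33), (20, 44, 34), (24, 40, 38), (28, 42, 36), (32, 39, 32), (36, 39, 39), (40, 40, 26), (44, 40, 30), (48, 42, 41), (52, 39, 22), (56, 41, 19), (60, 39, 30), (64, 41, 20), (68, 39, 36), (72, 49, 33), (76, 51, 15), (80, 42, 36), (84, 42, 30), (88, 84, 9), (92, 69, 18), (96, 36, 21), (100, 38, 21), (104, 47, 22), (108, 46, 11), (112, 48, 25), (116, 46, 17), (120, 36, 28), (124, 32, 112), (128, 19, 40)]
172    3   4   4   3   2   4   3   5   6   4   6   6   6   4   0   3   3   2   1   1   3   2   2
173    2   3   3   2   3   0   1   4   2   4   6   3   6   5   2   2   2   2   3   3   3   0   1
174    2   2   1   2   0   2   4   4   3   5   1   5   4   6   5   3   2   3   3   4   3
[... 1733 characters left out ...]
1  70  34   5  -4  -6
193   -5   0  34  55  55  68  67  65  68  66  58  52  48  51  55  61  65  42  14   5  -5  -5  -4
194   -5  -4  10  46  55  54  57  58  59  55  53  55  52  50  36  38  12  13  -4  -6  -6  -6  -1
195   -6  -5  -2   9  26  47  50  46  51  47  39  34  17   7   7  13  -3  -1  -4  -2  -3  -3  -6
196   -6  -3  -3   0   5  11   9   6   9   7   7   8   6  -4  -2  -3  -1  -1  -4  -3  -3  -3  -5
197   -8  -2  -3  -5  -2  -2  -4  -2  -5  -4  -2  -2  -2  -2  -2  -2  -4  -2  -4  -4  -5  -3  -4
198   -4  -2  -4  -2  -3  -2  -3  -1  -4  -3  -2  -2  -3  -2  -2  -3  -1  -3  -2  -2  -3  -3  -5
199   -6  -4  -2  -2  -4  -4  -3  -2  -1  -2   1   0  -4  -1  -2  -4  -1  -2  -2  -4  -3  -5  -5
```

```bash
python3 -m inch '[-2,0,4,0,10,-4,0,6,0,10,-4,0,6,0,10]' 60
python3 - <<'E'
from h import *
im,K,E=cam('scene');s=robot.read_state();print(s['tool_pos'],s['force'].round(1))
im0=np.load('scene0.npz')['im']
B0=im0[:,:,0].astype(int)-im0[:,:,2];B=im[:,:,0].astype(int)-im[:,:,2]
print('col443/444 ring before',B0[180:200,443],B0[180:200,444]);print('now',B[180:200,443],B[180:200,444],im[180:200,443,0])
a=np.array([-.498,.0455,.866]);cam_=-E[:3,:3].T@E[:3,3]
for M in ([.5625,.282,.1],[.5637,.2821,.1],[.5606,.2818,.1]):
    M=np.array(M)
    def pt(ax,r,sg=1):
        c=M+ax*a;n=cam_-c;n-=n@a*a;return proj(K,E,c+sg*r*n/np.linalg.norm(n)).round(1)
    print('lip near in',pt(0,.012),'near out',pt(0,.018),'far out',pt(0,.018,-1),'far in',pt(0,.012,-1),'band top/bot d=35',pt(.004,.0075),pt(0,.0075),'d=30',pt(.009,.0075),pt(.005,.0075))
E
```

```text
t: 14.48
tool_pos: [0.5053, 0.2904, 0.1547]
orientation: [0.141, 3.137, 0.002]
force: [-4.7, 0.9, 11.9]
opening: 0.0135
gripper_force: 59.5
[0.50534344 0.29044586 0.15472418] [-5.8  1.  12.4]
col443/444 ring before [  1   3   3   2  38  98 109  95  94  60  62  96  92  52  51  37   9  -2
   1  -5] [ 3  3  2  3 38 91 89 68 65 32 55 88 81 52 47 33 10 -3 -7 -2]
now [ 5  5  2  5  5  4  4  4 23 44 52 88 78 54 53 37  7  0 -2 -4] [ 6  5  4  2  7  5  5  3 28 43 50 78 69 50 56 32  9 -3 -2 -3] [ 46  42  42  42  39  42  39  40  46  53  70 103  81  55  63  67  82  80
  69  69]
lip near in [444.2 191.9] near out [444.4 193.1] far out [443.1 186.3] far in [443.3 187.4] band top/bot d=35 [443.7 189.3] [444.  191.1] d=30 [443.3 187.1] [443.6 188.9]
lip near in [444.6 192.3] near out [444.8 193.4] far out [443.5 186.6] far in [443.7 187.7] band top/bot d=35 [444.1 189.7] [444.4 191.4] d=30 [443.7 187.5] [444.  189.2]
lip near in [443.5 191.4] near out [443.7 192.6] far out [442.4 185.7] far in [442.6 186.9] band top/bot d=35 [443.  188.8] [443.3 190.5] d=30 [442.6 186.6] [442.9 188.4]
```

Axial force rose sharply to 60 N with no travel, and relative to the ring's imaged lip the band top (row ≈188) matches d=35 mm: home. Release and rise.

```bash
python3 -m inch '[-1,0,0,0,70,-1,0,0,0,70,-1,0,0,0,70,-1,0,0,0,70,-1,0,0,0,70,-1,0,0,0,70,-1,0,0,0,70,-1,0,0,0,70,-1,0,0,0,70,-1,0,0,0,70]' 20
python3 -m inch '[0,0,20,0,70,0,0,40,0,70,0,0,70,0,70,0,0,100,0,70,0,0,110,0,70,0,0,110,0,70]' 20
python3 - <<'E'
from h import *
for n in('scene','top','wrist'):
    im,K,E=cam(n);np.savez(n+'9.npz',im=im,K=K,E=E);H,S,V=cv2.split(cv2.cvtColor(im,cv2.COLOR_BGR2HSV))
    a=np.array([-.498,.0455,.866]);M=np.array([.5625,.282,.1])
    print(n,'pred mouth',proj(K,E,M).round(1),'sleeve bot/top',proj(K,E,M+.107*a).round(1),proj(K,E,M+.135*a).round(1))
    p0,p1=proj(K,E,M+.107*a),proj(K,E,M+.135*a);c=(p0+p1)/2
    m=(V<28).astype('uint8') if n!='wrist' else (V<32).astype('uint8')
    nn,l,st,cc=cv2.connectedComponentsWithStats(m)
    print([(st[i].tolist(),cc[i].round(1).tolist()) for i in range(1,nn) if st[i,4]>15 and np.hypot(*(cc[i]-c))<50])
    r=((S>170)&((H<6)|(H>174))&(V>60)).astype('uint8');nn,l,st,cc=cv2.connectedComponentsWithStats(r);print('red',[(st[i].tolist(),cc[i].round(1).tolist()) for i in range(1,nn) if st[i,4]>20])
    if n=='scene':
        B=im[:,:,0].astype(int)-im[:,:,2];print(B[184:197,443],B[184:197,442])
E
```

```text
t: 15.37
tool_pos: [0.5042, 0.2897, 0.1536]
orientation: [0.142, 3.138, -0.0]
force: [0.2, -0.0, 0.0]
opening: 0.0652
gripper_force: 0.0
t: 15.87
tool_pos: [0.5059, 0.2905, 0.2677]
orientation: [0.142, 3.132, 0.005]
force: [-0.8, 0.7, -0.9]
opening: 0.0653
gripper_force: 0.0
scene pred mouth [443.7 189.6] sleeve bot/top [434.3 141.4] [431.7 128.1]
[([431, 127, 9, 15, 98], [434.8, 133.8])]
red [([385, 185, 10, 8, 58], [389.1, 188.4])]
[  6   7   4   7  31  52  65 107  93  53  52  38   6] [  4   5   2   5  32  50  40  97 103  61  56  49   8]
top pred mouth [188.6 215.6] sleeve bot/top [174.4 235.2] [170.2 240.9]
[([164, 207, 37, 39, 1092], [181.9, 224.3])]
red [([56, 0, 66, 13, 596], [86.9, 4.5]), ([238, 221, 9, 9, 64], [242.2, 225.3])]
wrist pred mouth [322.1 282.5] sleeve bot/top [320.9 258.9] [320.5 249. ]
[([315, 245, 22, 28, 513], [325.3, 258.3])]
red [([142, 271, 34, 32, 840], [158.7, 286.5])]
```

Tube stays home: sleeve at scene (434.8,133.8) as predicted, band unchanged. Now the lever: closed fingers go behind (−x of) the knob.

```bash
python3 - <<'E'
from h import *
w=np.load('wrist9.npz');print(onz(w['K'],w['E'],158.7,286.5,.147))
E
python3 -m inch '[-30,-30,0,0,0,-30,-60,0,0,0,-30,-95,0,0,0,-30,-129,0,0,0,-30,-129,0,0,0,-30,-129,0,0,0,-30,-129,0,0,0,-30,-129,0,0,0,-30,-129,0,0,0,-30,-129,0,0,0]' 20
```

```text
[0.53569488 0.15787504 0.147     ]
t: 16.85
tool_pos: [0.474, 0.1616, 0.2633]
orientation: [-0.14, -3.138, 0.0]
force: [-0.4, 0.2, 0.4]
opening: 0.0033
gripper_force: 0.0
```

```bash
python3 -m inch '[0,0,-35,0,0,0,0,-70,0,0,0,-1,-105,0,0,0,-1,-125,0,0,0,-1,-125,0,0,0,-1,-125,0,0]' 20
python3 -m inch '[15,-1,0,0,0,30,-3,0,0,0,42,-4,2,0,0,54,-5,4,0,0,66,-6,5,0,0,78,-7,5,0,0,90,-8,4,0,0,100,-9,2,0,0,108,-10,0,0,0,108,-10,0,0,0]' 20
python3 -m inch '[3,0,0,0,0,5,0,0,0,0,8,-1,0,0,0,8,-1,0,0,0]' 20
```

```text
t: 17.35
tool_pos: [0.4732, 0.16, 0.1379]
orientation: [-0.141, -3.136, 0.001]
force: [0.2, 0.3, 0.3]
opening: 0.0008
gripper_force: 0.0
t: 18.18
tool_pos: [0.5811, 0.1508, 0.1403]
orientation: [-0.141, -3.134, -0.002]
force: [-9.1, 2.3, 2.5]
opening: 0.0003
gripper_force: 5.1
t: 18.52
tool_pos: [0.5824, 0.1508, 0.1398]
orientation: [-0.138, -3.121, -0.001]
force: [-45.6, 3.4, 24.2]
opening: 0.0007
gripper_force: 22.9
```

Hard stop reached; back off and look at everything.

```bash
python3 -m inch '[-15,1,0,0,0,-35,3,0,0,0,-50,4,0,0,0,-60,4,30,0,0,-60,4,60,0,0,-60,4,100,0,0,-60,4,140,0,0,-100,-60,140,0,0,-120,-100,140,0,0,-120,-100,140,0,0]' 20
cat > chk.py <<'E'
from h import *
r={}
for n in('scene','top'):
    im,K,E=cam(n);np.savez(n+'10.npz',im=im);H,S,V=cv2.split(cv2.cvtColor(im,cv2.COLOR_BGR2HSV));im0=np.load(n+'0.npz')['im']
    def cc(m,mn=15):
        nn,l,st,c=cv2.connectedComponentsWithStats(m.astype('uint8'));return [(st[i].tolist(),c[i].round(1).tolist()) for i in range(1,nn) if st[i,4]>mn]
    print(n,'red',cc((S>150)&((H<6)|(H>174))&(V>60)),'blue',cc((S>150)&(H>105)&(H<130)&(V>60)))
    pt=lambda x:proj(K,E,x).round(1)
    h=np.array([.9958,-.091,0]);k=np.array([.535,.159,.147]);print('knob pred open/locked',pt(k),pt(k+.077*h))
    a=np.array([-.498,.0455,.866]);M=np.array([.5625,.282,.1]);c=proj(K,E,M+.121*a)
    print('sleeve pred',c,[x for x in cc(V<28) if np.hypot(*(np.array(x[1])-c))<25])
    d=cv2.absdiff(im,im0).max(2);box=(slice(240,450),slice(130,310)) if n=='scene' else (slice(145,330),slice(365,485))
    print('bystander diff',cc(d[box]>60,20))
s=robot.read_state();print(s['t'],s['tool_pos'],s['force'].round(1))
E
python3 chk.py
```

```text
t: 19.35
tool_pos: [0.4707, 0.048, 0.2823]
orientation: [0.139, 3.133, -0.0]
force: [0.3, -0.1, 0.6]
opening: 0.0003
gripper_force: 0.0
scene red [([406, 209, 11, 10, 68], [411.4, 213.2])] blue [([439, 185, 14, 9, 59], [447.2, 189.6]), ([424, 236, 93, 55, 1945], [470.3, 261.9]), ([258, 305, 31, 23, 354], [271.6, 316.5])]
knob pred open/locked [390.2 192.5] [412.3 219. ]
sleeve pred [433.04556297 134.78704753] [([431, 127, 8, 16, 99], [434.7, 133.9])]
bystander diff [([0, 0, 30, 10, 162], [10.1, 2.9]), ([43, 0, 25, 4, 60], [53.0, 0.8]), ([80, 57, 12, 20, 141], [85.6, 66.1]), ([108, 67, 11, 17, 49], [113.1, 74.0]), ([38, 94, 31, 26, 359], [53.9, 106.2]), ([0, 104, 52, 95, 2434], [19.7, 149.9])]
top red [([56, 0, 66, 13, 596], [86.6, 4.6])] blue [([181, 131, 86, 31, 1795], [224.8, 145.6]), ([181, 208, 16, 9, 72], [188.8, 211.5]), ([188, 219, 6, 4, 18], [190.1, 220.6])]
knob pred open/locked [242.5 225.4] [246.6 188.8]
sleeve pred [172.32237247 238.02983155] [([167, 231, 10, 10, 51], [171.0, 235.2])]
bystander diff [([73, 54, 9, 8, 41], [77.0, 57.5]), ([114, 59, 6, 4, 21], [116.3, 60.3]), ([89, 89, 12, 7, 30], [94.8, 92.1]), ([49, 91, 17, 10, 50], [57.4, 96.4]), ([0, 173, 24, 12, 160], [8.1, 180.3])]
19.45 [0.46953742 0.04547261 0.28159296] [ 1.4 -0.2 -0.3]
```

```bash
python3 - <<'E'
from h import *
im,K,E=cam('wrist');H,S,V=cv2.split(cv2.cvtColor(im,cv2.COLOR_BGR2HSV))
nn,l,st,c=cv2.connectedComponentsWithStats(((S>150)&((H<6)|(H>174))&(V>50)).astype('uint8'))
k=np.array([.5353,.159,.147])
print([(st[i].tolist(),c[i].round(1)) for i in range(1,nn) if st[i,4]>30],[proj(K,E,k+d*np.array([.9958,-.091,0])).round(1) for d in(0,.06,.077)])
for i in range(1,nn):
    if st[i,4]>100: print(onz(K,E,st[i][0]+st[i][2]/2,st[i][1]+st[i][3]/2,.147)-k)
E
```

```text
[] [array([468.9, 290.4]), array([462.1, 354.3]), array([460.3, 371.3])]
```

```bash
python3 -m inch '[30,0,10,0,0,60,-10,20,0,0,90,-20,20,0,0,110,-20,20,0,0,110,-20,20,0,0,110,-20,20,0,0]' 20
python3 - <<'E'
from h import *
im,K,E=cam('wrist');H,S,V=cv2.split(cv2.cvtColor(im,cv2.COLOR_BGR2HSV))
nn,l,st,c=cv2.connectedComponentsWithStats(((S>150)&((H<6)|(H>174))&(V>40)).astype('uint8'))
k=np.array([.5353,.159,.147])
print([(st[i].tolist(),c[i].round(1)) for i in range(1,nn) if st[i,4]>30],[proj(K,E,k+d*np.array([.9958,-.091,0])).round(1) for d in(0,.06,.077)])
for i in range(1,nn):
    if st[i,4]>100: print(onz(K,E,st[i][0]+st[i][2]/2,st[i][1]+st[i][3]/2,.147)-k)
E
```

```text
t: 20.0
tool_pos: [0.5813, 0.0296, 0.2989]
orientation: [0.141, 3.138, 0.001]
force: [-0.3, -0.0, 0.9]
opening: 0.0006
gripper_force: 0.0
[([460, 220, 30, 28, 660], array([474.3, 233.8]))] [array([481.9, 151.2]), array([474. , 224.7]), array([471.9, 244.3])]
[ 6.78782457e-02 -4.55078725e-03 -2.77555756e-17]
```

```bash
python3 -m inch '[-40,-40,0,0,0,-80,-80,0,0,0,-110,-120,0,0,0,-130,-160,0,0,0,-130,-200,0,0,0,-130,-200,0,0,0,-130,-200,0,0,0]' 20
cat > k.py <<'E'
from h import *
res={}
for n in('scene','top'):
    im,K,E=cam(n)
    for tag,I in(('open',np.load(n+'0.npz')['im']),('now',im)):
        I=I.astype(int);m=((I[:,:,2]-I[:,:,1]>25)&(I[:,:,2]-I[:,:,0]>25)).astype('uint8');m[:160]=0;m[235:]=0;m[:,:220]=0;m[:,420:]=0
        if n=='scene':m[:,:370]=0
        else:m[:,270:]=0
        nn,l,st,c=cv2.connectedComponentsWithStats(m)
        for i in range(1,nn):
            if st[i,4]>12: print(n,tag,st[i].tolist(),c[i].round(1));res[n,tag]=ray(K,E,st[i][0]+st[i][2]/2-.5,st[i][1]+st[i][3]/2-.5)
for t in('open','now'):
    if ('top',t) in res: print(t,tri([res['scene',t],res['top',t]]))
    for n in('scene','top'):
        if (n,t) in res:o,d=res[n,t];print(n,t,o+d*(.147-o[2])/d[2])
E
python3 k.py
```

```text
t: 20.63
tool_pos: [0.448, -0.1756, 0.2997]
orientation: [0.149, 3.137, -0.005]
force: [-0.0, 0.3, 0.1]
opening: 0.0002
gripper_force: 0.0
scene open [384, 184, 14, 13, 139] [390.4 189.7]
scene now [404, 208, 13, 14, 148] [410.  214.7]
top open [235, 219, 13, 12, 119] [241.1 224.5]
top now [239, 186, 13, 12, 113] [245.  191.8]
open (array([0.53535605, 0.16011512, 0.15424912]), [np.float64(0.0009957544305139925), np.float64(0.000995754430514005)])
scene open [0.53025009 0.16347285 0.147     ]
top open [0.53685526 0.16205381 0.147     ]
now (array([0.60424404, 0.15334618, 0.15251831]), [np.float64(0.001131745582295175), np.float64(0.001131745582295193)])
scene now [0.60065676 0.1554868  0.147     ]
top now [0.60592117 0.15511187 0.147     ]
```

All cameras agree on ~69 mm travel (77 nominal), yet the stop was hard; push once more, lower down, to be sure.

```bash
python3 -m inch '[30,40,0,0,0,60,80,0,0,0,90,120,0,0,0,95,160,0,0,0,95,200,0,0,0,95,240,0,0,0,95,280,0,0,0,95,310,0,0,0,95,329,0,0,0,95,329,0,0,0]' 20
python3 -m inch '[0,0,-40,0,0,0,0,-80,0,0,0,0,-120,0,0,0,0,-155,0,0,0,0,-155,0,0,0,0,-155,0,0]' 20
```

```text
t: 21.57
tool_pos: [0.5435, 0.1648, 0.2989]
orientation: [-0.13, -3.139, -0.004]
force: [0.3, -0.0, -0.9]
opening: 0.0007
gripper_force: 0.0
t: 22.07
tool_pos: [0.5431, 0.1582, 0.1423]
orientation: [-0.14, -3.134, 0.002]
force: [0.0, 0.1, 1.3]
opening: 0.0005
gripper_force: 0.0
```

```bash
python3 -m inch '[10,-1,0,0,0,20,-2,0,0,0,24,-2,0,0,0,24,-2,0,0,0]' 20
python3 -m inch '[4,0,0,0,0,4,0,0,0,0,4,0,0,0,0]' 20
python3 -m inch '[4,0,0,0,0,4,0,0,0,0,4,0,0,0,0]' 20
```

```text
t: 22.4
tool_pos: [0.5716, 0.1562, 0.1473]
orientation: [0.142, 3.133, 0.002]
force: [1.2, -0.1, 0.1]
opening: 0.0003
gripper_force: 0.0
t: 22.65
tool_pos: [0.5733, 0.1559, 0.1443]
orientation: [0.142, 3.138, 0.0]
force: [-0.4, -0.5, -0.4]
opening: 0.0007
gripper_force: 0.0
t: 22.9
tool_pos: [0.5772, 0.1557, 0.1436]
orientation: [-0.142, -3.138, 0.0]
force: [0.5, 0.4, -0.4]
opening: 0.0006
gripper_force: 0.0
```

```bash
python3 -m inch '[4,0,-4,0,0,4,0,-4,0,0,4,0,-4,0,0]' 20
python3 -m inch '[3,0,0,0,0,3,0,0,0,0,3,0,0,0,0]' 20
python3 -m inch '[3,0,0,0,0,3,0,0,0,0,3,0,0,0,0]' 20
```

```text
t: 23.15
tool_pos: [0.581, 0.1556, 0.139]
orientation: [-0.142, -3.138, 0.0]
force: [-0.2, -0.3, 0.3]
opening: 0.0002
gripper_force: 0.0
t: 23.4
tool_pos: [0.5819, 0.1557, 0.1389]
orientation: [-0.142, -3.133, 0.001]
force: [-12.2, 0.0, 4.0]
opening: 0.0005
gripper_force: 5.7
t: 23.65
tool_pos: [0.5823, 0.1557, 0.1387]
orientation: [-0.141, -3.127, 0.002]
force: [-24.5, -2.0, 12.8]
opening: 0.0006
gripper_force: 12.3
```

Same rigid stop at the same spot: the lever (which needs <2 N) is at its end stop. Retreat and verify.

```bash
python3 -m inch '[-15,1,0,0,0,-35,3,0,0,0,-45,4,0,0,0,-55,4,30,0,0,-55,4,70,0,0,-55,4,110,0,0,-55,4,150,0,0,-70,-40,160,0,0,-90,-90,160,0,0,-110,-140,160,0,0]' 20
python3 -m inch '[-20,-180,0,0,0,-20,-180,0,0,0,-20,-180,0,0,0,-20,-180,0,0,0,-20,-180,0,0,0,-20,-180,0,0,0,-20,-180,0,0,0]'
python3 k.py | tail -3; python3 chk.py | grep -E 'sleeve|blue'
```

```text
t: 24.48
tool_pos: [0.4886, 0.043, 0.3013]
orientation: [0.139, 3.135, -0.0]
force: [0.0, -0.2, -0.5]
opening: 0.0005
gripper_force: 0.0
t: 25.07
tool_pos: [0.4683, -0.1369, 0.2995]
orientation: [0.146, 3.138, 0.001]
force: [-0.7, 0.2, -0.3]
opening: 0.0004
gripper_force: 0.0
now (array([0.60424404, 0.15334618, 0.15251831]), [np.float64(0.001131745582295175), np.float64(0.001131745582295193)])
scene now [0.60065676 0.1554868  0.147     ]
top now [0.60592117 0.15511187 0.147     ]
scene red [([406, 209, 11, 10, 71], [411.5, 213.1])] blue [([439, 185, 14, 9, 60], [447.2, 189.6]), ([424, 236, 93, 53, 1912], [471.4, 261.2]), ([257, 301, 31, 27, 399], [270.5, 316.1])]
sleeve pred [433.04556297 134.78704753] [([431, 127, 8, 15, 98], [434.7, 133.8])]
top red [([56, 0, 66, 13, 589], [86.4, 4.6]), ([240, 187, 9, 11, 70], [244.5, 191.7])] blue [([181, 130, 85, 30, 1655], [222.2, 145.4]), ([181, 208, 16, 9, 70], [188.4, 211.3]), ([188, 219, 6, 4, 17], [190.0, 220.7])]
sleeve pred [172.32237247 238.02983155] [([167, 231, 9, 10, 51], [170.9, 235.2])]
```

```bash
python3 -c "
from plant import job; print(job.close_job())"
```

```text
the job is handed in; nothing more can be done
None
```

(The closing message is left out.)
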